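# Clamp a sample vessel in the bench chuck

### The arm

A 6-joint arm with a two-finger parallel gripper is mounted at the origin on the work surface. World frame = base frame: x ahead of the robot, y to its left, z up, the work surface at z = 0. Lengths are in m, angles in rad, forces in N, time in s.
With the tool pointing down it reaches from about 0.35 to 0.775 m from the base axis. Payload 7.3 kg.
Tool frame: the origin (TCP) lies midway between the tips of the shut fingers; the grasp point (between the pads) lies 19 mm behind it; x points along the fingers, y is the direction in which the jaws open and shut, and the axes are right-handed (so a half turn about x gives the same grasp; the last joint's range is limited). The gripper opens to 92 mm and grips with 3 to 60 N. Pads are 19 mm wide; open, the fingers measure 130 mm over their backs; the gripper's body (75 mm by 190 mm) begins 47 mm behind the grasp point.
Start: joints at [-1.338, 0.342, 1.524, -0, 1.275, -0.146], TCP at [0.194, -0.488, 0.227] pointing down, gripper open.
Joint ranges: [-2.53, 2.53], [-0.77, 2.02], [0.04, 2.7], [-1, 4.14], [0.28, 2.66], [-3.11, 3.11]. Speed limits (rad/s): [2.57, 2.57, 3.14, 3.14, 3.14, 3.14].

### API

Orientations are given as a unit quaternion [x, y, z, w].
In Python, from station import telemetry, vision, ticket gives the robot as it stands.
- The arm moves only by the tool drive_tool, never from a script. Its argument "plan" is a list of rows, each an object with "jaw": the opening, from -1 (shut) to 1 (fully open); "delta_pos": the shift along the tool's x, y, z in m, a list of three; "delta_rot": the turn, a rotation vector about the tool's x, y, z in rad, a list of three. A call has 1 to 8 rows; each row shifts and turns the commanded pose from where the row before left it, along the tool's axes as they then stand; what a row does not reach is not made up. A row lasts 1/12 s, in which the tool goes at most 41.7 mm and 7.16 degrees, less where a joint would pass 70% of its speed; a pose out of reach is approached as far as the arm can. A call with a gripper value outside its range is refused whole. The fingers move at their own pace and stop on an object; "grip_force" is the grip in N (left out, the last holds). Time passes only in rows, so rows that do not move let the fingers close. It gives the time, the measured TCP pose, the force and the opening at its end, in the units of the state.
- telemetry.observe(): the state, without advancing time (a new reading comes with each control period).
- vision.snapshot(name): name is "scene" or "top" or "wrist"; returns a dict with "pixels" (400x640x3 uint8, red, green, blue), "intrinsics" (3x3 intrinsics, pixels), "pose" (4x4, takes a point from camera to world coordinates); the wrist camera has in their place "T_tool_cam" (4x4, takes a point from camera to tool coordinates, whose origin is the TCP and whose axes are the tool frame's). Camera axes: x right, y up, looking along -z (the intrinsics and any distortion apply to the point x, -y, -z); pixel columns grow to the right and rows downward; lengths in m; the calibration is good to about 2 mm. A picture is of the moment at which its call begins: read the wrist's pose just before it. There is no depth.
- ticket.sign_off(): hands the job in, once; it reports no verdict.
The state is a dict: "clock": time; "qpos": joint angles; "joint_vel": joint speeds; "tau": joint torques, N m; "position": TCP position; "orientation": TCP orientation; "wrist_force": force on the tool from outside, world axes, zero at the start; "wrist_torque": the same for the moment, N m; "gripper_width": finger opening in m.
Only numpy, scipy, OpenCV 4.12 (cv2) and the standard library are available. Lean on these libraries where they do the work, as an engineer would, in place of code of your own. Each camera call takes 0.05 s, during which the arm holds its last target. There are 200 camera calls.

### The job

Slide the steel sample vessel along the chuck's runway, standing on it all the way, until it stands in the middle of the three open jaws. Then swing the chuck's handle round clockwise (seen from above) until the jaws have closed on the vessel and grip it firmly, so that it stays clamped when you let go. Leave the other things on the bench where they are.

Things in the scene. Friction and masses are not known exactly. Their poses are not given: they have to be found in the camera images.
- chuck: Self-centring chuck lying face up, bolted to the bench. Origin: on its axis at bench height; z up. Round steel face (diameter 140 mm) at z = 40 mm; below it the knurled sleeve (diameter 160 mm, z = 13 to 33 mm) with a handle. Three jaws stand 20 mm above the face (outer half 25 mm), in the directions -90, 30 and 150 degrees from its +x; the vessel enters between the last two
- chuck_centre (a point): Point on the chuck's axis, on its face (40 mm above the bench), axes as the chuck's, where the clamped vessel stands. The closing jaws centre a vessel that stands within some 8 mm of it, or farther in, as far as touching the -y jaw; one left farther short towards the runway is pinched by two jaws only
- handle_top (a point): Centre of the top of the sleeve's handle, 100 mm above the bench: an upright black post, diameter 18 mm, 80 mm high, on a thin level spoke (12 mm thick, 23 mm above the bench). It swings in a level circle of radius 125 mm about the chuck's axis; with the sleeve at 0 it stands 20 degrees clockwise of the chuck's +x. Clockwise from above closes the jaws
- sleeve (a joint): Turn of the sleeve, rad: 0 = jaws wide open (faces 40 mm from the axis), growing clockwise from above, stop at 2.0. Each rad brings all jaws in by 13 mm. Starts between 0 and 0.25, meets the centred vessel at about 1.4. It turns stiffly (3 N at the handle) and stays where left, also when tight; 10 to 12 N at the handle against the vessel grips firmly
- cell: The sample vessel: a closed upright steel cylinder, diameter 44 mm, height 64 mm, with a slightly narrower dark lid, 0.35 kg or so. Origin: centre of its underside; z up. It starts standing on the runway between the rails
- jaw_a: Jaw in the chuck's -y direction: steel block 14 mm wide, 26 mm long, 20 mm high. Origin: middle of its gripping face, at its foot; x points away from the chuck's axis
- jaw_b: Jaw 30 degrees from the chuck's +x towards +y, same shape and frame
- jaw_c: Jaw 150 degrees from the chuck's +x (30 degrees from -x towards +y), same shape and frame
- slim_cell: Bystander: a slimmer steel vessel, diameter 30 mm, height 64 mm, standing on the bench on the chuck's +x side, beside the runway. Origin: centre of its underside
- wrench: Bystander: steel wrench 160 mm long, lying on the bench on the chuck's -x side, beside the runway
- beaker: Bystander: glass beaker, diameter 70 mm, height 85 mm
- wash_bottle: Bystander: white plastic bottle, diameter 70 mm, height 160 mm
- jar: Bystander: brown glass jar, diameter 70 mm, height 90 mm
- bottle2: Bystander: white bottle, diameter 60 mm, height 120 mm
- runway_end (a point): Middle of the open outer end of the aluminium runway, on its surface, 212 mm from the chuck's axis along the chuck's +y. The runway is straight and level with the chuck's face; two rails 12 mm high (52 mm apart inside, 64 mm outside, from 80 to 212 mm from the axis) guide the vessel

How it is judged:
On the way, in this order (a step that is already met when the one before it is completed fails the run):
1. the vessel stands in the middle of the jaws (not over 12 mm short of the chuck's axis on the runway side, within 20 mm of it elsewhere) with the jaws still open (horizontal distance between cell and chuck_centre below 0.02 m and y of cell in the frame of chuck_centre below 0.012 m and angle between cell's own z axis and vertical below 0.1 rad and value of joint sleeve below 0.8 rad), for 0.2 s.
2. all three jaws press on the vessel (contact force between cell and jaw_a above 1.5 N and contact force between cell and jaw_b above 1.5 N and contact force between cell and jaw_c above 1.5 N and value of joint sleeve above 1.1 rad), for 0.2 s.
At the end, for the whole second after the job is handed in: The vessel stands upright (within 0.06 rad) on the chuck's face, within 4 mm of its axis and 4 mm of its height, at rest, with each of the three jaws pressing on it with more than 1.5 N, the sleeve left at rest (contact force between cell and jaw_a above 1.5 N and contact force between cell and jaw_b above 1.5 N and contact force between cell and jaw_c above 1.5 N and horizontal distance between cell and chuck_centre below 0.004 m and angle between cell's own z axis and vertical below 0.06 rad and z of cell in the frame of chuck_centre between -0.004 and 0.004 m and linear speed of cell below 0.02 m/s and velocity of joint sleeve below 0.05 rad/s); the robot touches nothing.
It fails at once if the vessel is tipped over or lifted off (tilt over 0.4 rad, or its underside centre over 15 mm above the runway) (angle between cell's own z axis and vertical above 0.4 rad or z of cell in the frame of chuck_centre above 0.015 m).
It fails at once if another thing on the bench is shifted by more than 30 mm (distance of any of slim_cell, wrench, beaker, wash_bottle, jar, bottle2 from where it was at the start of the episode above 0.03 m).
It also fails if it takes over 64 s, if anything falls off the work surface, if the arm or the gripper's body presses on something with over 40 N, if the wrist force passes 120 N, or if a joint passes its speed limit or range.

## Working session

There is one attempt and no reset: what is moved stays moved. The work goes in short steps, Python scripts to look and compute and a tool call to move; the robot and the scene stay as the last step left them, time stands still between calls to the robot, and variables do not carry over. Pictures are saved under pics/ and viewed, about 8 in all and at most 12, crops included, and the job is handed in when it is done.

Besides the shell and the picture viewer there is one more tool, called after "Call:" as a command line: name --argument value ..., lists and objects as JSON in quotes. drive_tool: Moves the arm, as the interface text tells. Its arguments: {"type":"object","properties":{"plan":{"type":"array"},"grip_force":{"type":"number"}},"required":["plan"]}

```bash
mkdir -p pics; ls
python3 - <<'E'
from station import telemetry, vision
import cv2, json, numpy as np, pickle
s=telemetry.observe(); print(s)
for n in ("scene","top"):
    d=vision.snapshot(n); pickle.dump(d,open(f"pics/{n}0.pkl","wb"))
    cv2.imwrite(f"pics/{n}0.png",d["pixels"][:,:,::-1]); print(n,d["intrinsics"],d["pose"],d.keys())
E
```

```text
pics
{'clock': 0.0, 'qpos': array([-1.33798679e+00,  3.42696129e-01,  1.52505375e+00, -6.73188217e-06,
        1.27543384e+00, -1.45980041e-01]), 'joint_vel': array([-9.32016335e-04,  2.80755975e-05,  7.87242658e-04,  1.16125136e-03,
        6.79029621e-04, -9.38703936e-04]), 'tau': array([-1.19395327e-04, -4.31243598e+01, -2.44213468e+01,  7.15467031e-02,
        5.58741507e-02, -1.32240607e-04]), 'position': array([ 0.19406973, -0.48734392,  0.22604597]), 'orientation': array([-0.69443551, -0.13368567,  0.69448889, -0.13256188]), 'wrist_force': array([-0.09115906, -0.37896358, -1.28905967]), 'wrist_torque': array([-0.05456942,  0.01969225, -0.04775999]), 'gripper_width': 0.09167440429747674}
scene [[459.56266638   0.         330.69767509]
 [  0.         459.56266638 193.07546893]
 [  0.           0.           1.        ]] [[-0.74423626 -0.38278751  0.5473446   1.27745655]
 [ 0.66773216 -0.44565825  0.59625706  0.78474101]
 [ 0.01568889  0.80923572  0.58727456  0.83611943]
 [ 0.          0.          0.          1.        ]] dict_keys(['pixels', 'intrinsics', 'pose'])
top [[440.42670291   0.         317.26130023]
 [  0.         440.42670291 201.34613601]
 [  0.           0.           1.        ]] [[-0.01804202  0.98284484 -0.18354973  0.33262546]
 [-0.99959917 -0.01372533  0.02476121  0.00421961]
 [ 0.02181714  0.1839229   0.98269852  1.28151016]
 [ 0.          0.          0.          1.        ]] dict_keys(['pixels', 'intrinsics', 'pose'])
```

View pics/top0.png

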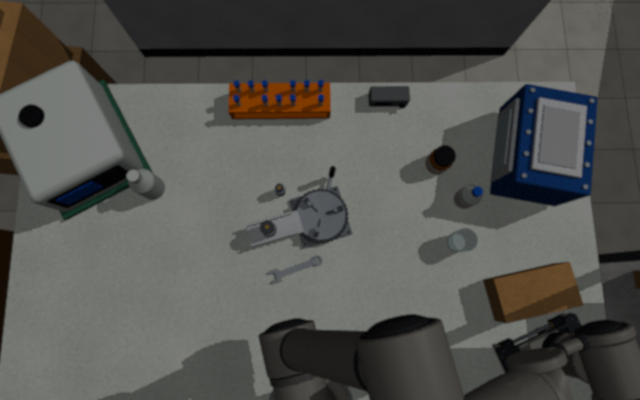

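View pics/scene0.png

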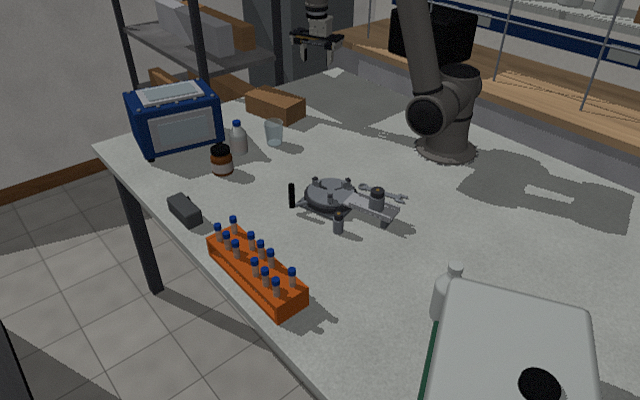

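Top: the chuck face is near (324,215), the runway goes left to about (250,232), and the vessel lid is near (268,228). The handle is near (332,172), the slim cell near (280,189) and the wrench near (295,270). I'll enlarge this to measure it.

```bash
cat > h.py <<'E'
import numpy as np, pickle, cv2
def ray(d,u,v,z,pose=None):
    K=d["intrinsics"];T=d["pose"] if pose is None else pose
    r=T[:3,:3]@np.array([(u-K[0,2])/K[0,0],-(v-K[1,2])/K[1,1],-1.]);o=T[:3,3]
    return o+r*(z-o[2])/r[2]
def proj(d,p,pose=None):
    K=d["intrinsics"];T=d["pose"] if pose is None else pose
    c=T[:3,:3].T@(np.array(p)-T[:3,3]);return K[0,0]*c[0]/-c[2]+K[0,2],K[1,1]*c[1]/c[2]+K[1,2]
E
python3 - <<'E'
from h import *
d=pickle.load(open("pics/top0.pkl","rb"))
for n,u,v,z in [("chuck",324,215,.04),("cell",268,228,.104),("handle",332.5,171,.1),("slim",280,188,.064),("rend",249,233,.04)]: print(n,ray(d,u,v,z))
c=d["pixels"][150:290,220:370,::-1]
cv2.imwrite("pics/topc.png",cv2.resize(c,None,fx=5,fy=4.28*5/4.28*0.857*1.0,interpolation=cv2.INTER_CUBIC) if 0 else cv2.resize(c,(600,560),interpolation=cv2.INTER_CUBIC))
E
```

```text
chuck [ 0.52462447 -0.04557562  0.04      ]
cell [0.48165089 0.10807915 0.104     ]
handle [ 0.6381538  -0.06927548  0.1       ]
slim [0.59983773 0.07808287 0.064     ]
rend [0.47637907 0.16716059 0.04      ]
```

View pics/topc.png

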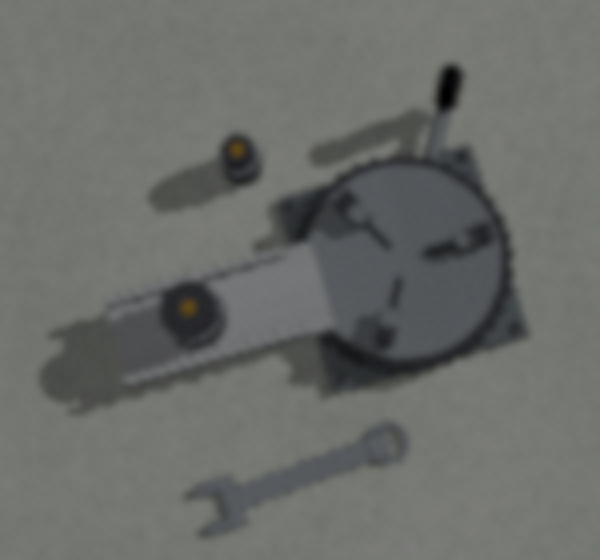

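Crop: the face centre is at about (323,214.5), the lid at (267,226.7), the handle top at (333,168) and the runway end at (248.7,236). That puts chuck yaw near 13°. I'll move over the runway and take a closer look with the wrist camera.

```bash
cat >> h.py <<'E'
from scipy.spatial.transform import Rotation as Ro
def togo(pos,yaw,s):
    """tool-frame shift and turn to a pose pointing down with tool y at world yaw (or the half turn)"""
    R=Ro.from_quat(s["orientation"]);M=R.as_matrix();out=[]
    for k in (0,np.pi):
        y=np.array([np.cos(yaw+k),np.sin(yaw+k),0]);x=np.array([0,0,-1.])
        out.append((R.inv()*Ro.from_matrix(np.c_[x,y,np.cross(x,y)])).as_rotvec())
    print("tool y,z world",M[:,1].round(3),M[:,2].round(3),"rel",(M.T@(np.array(pos)-s["position"])).round(4),"turns",out[0].round(3),out[1].round(3),"q",s["qpos"].round(2),"t",s["clock"])
E
python3 - <<'E'
from h import *
from station import telemetry,vision
d=pickle.load(open("pics/top0.pkl","rb"))
P={}
for n,u,v,z in [("chuck",323,214.5,.04),("cell",267,226.7,.104),("handle",333,168,.1),("slim",279.5,187.5,.064),("rend",248.7,236,.046)]: P[n]=ray(d,u,v,z);print(n,P[n])
a=P["rend"]-P["chuck"];yaw=np.arctan2(a[1],a[0])-np.pi/2;print("yaw",yaw,np.hypot(*a[:2]))
s=telemetry.observe();togo((0.47,0.02,0.30),yaw,s)
w=vision.snapshot("wrist");print(w["T_tool_cam"].round(3),w["intrinsics"])
E
```

```text
chuck [ 0.52610913 -0.04275098  0.04      ]
cell [0.48520366 0.11076653 0.104     ]
handle [ 0.64670346 -0.07087172  0.1       ]
slim [0.60130138 0.07948896 0.064     ]
rend [0.46725154 0.1671239  0.046     ]
yaw 0.27341786124007905 0.21797174163779112
tool y,z world [ 0.37  -0.929 -0.001] [-0.929 -0.37  -0.   ] rel [-0.0733 -0.3695 -0.444 ] turns [-1.465e+00 -1.000e-03  1.000e-03] [1.676e+00 1.000e-03 1.000e-03] q [-1.34  0.34  1.52  0.    1.28 -0.15] t 0.1
[[ 0.001  0.269 -0.963 -0.159]
 [ 1.    -0.001  0.    -0.001]
 [-0.001 -0.963 -0.269 -0.072]
 [ 0.     0.     0.     1.   ]] [[292.32626994   0.         320.9736033 ]
 [  0.         292.32626994 204.69464185]
 [  0.           0.           1.        ]]
```

Call:
drive_tool --plan '[{"jaw":1,"delta_pos":[-0.005,-0.023,-0.028],"delta_rot":[0,0,0]},{"jaw":1,"delta_pos":[-0.005,-0.023,-0.028],"delta_rot":[0,0,0]},{"jaw":1,"delta_pos":[-0.005,-0.023,-0.028],"delta_rot":[0,0,0]},{"jaw":1,"delta_pos":[-0.005,-0.023,-0.028],"delta_rot":[0,0,0]},{"jaw":1,"delta_pos":[-0.005,-0.023,-0.028],"delta_rot":[0,0,0]},{"jaw":1,"delta_pos":[-0.005,-0.023,-0.028],"delta_rot":[0,0,0]},{"jaw":1,"delta_pos":[-0.005,-0.023,-0.028],"delta_rot":[0,0,0]},{"jaw":1,"delta_pos":[-0.005,-0.023,-0.028],"delta_rot":[0,0,0]}]'

```text
clock: 0.82
position: [0.3346, -0.2323, 0.2669]
orientation: [-0.694, -0.133, 0.694, -0.133]
wrist_force: [1.5, -0.8, 0.4]
gripper_width: 0.0915
```

Call:
drive_tool --plan '[{"jaw":1,"delta_pos":[-0.005,-0.023,-0.028],"delta_rot":[0,0,0]},{"jaw":1,"delta_pos":[-0.005,-0.023,-0.028],"delta_rot":[0,0,0]},{"jaw":1,"delta_pos":[-0.005,-0.023,-0.028],"delta_rot":[0,0,0]},{"jaw":1,"delta_pos":[-0.005,-0.023,-0.028],"delta_rot":[0,0,0]},{"jaw":1,"delta_pos":[-0.005,-0.023,-0.028],"delta_rot":[0,0,0]},{"jaw":1,"delta_pos":[-0.005,-0.023,-0.028],"delta_rot":[0,0,0]},{"jaw":1,"delta_pos":[-0.005,-0.023,-0.028],"delta_rot":[0,0,0]},{"jaw":1,"delta_pos":[-0.005,-0.023,-0.028],"delta_rot":[0,0,0]}]'

```text
clock: 1.48
position: [0.4747, 0.0217, 0.3069]
orientation: [-0.694, -0.133, 0.695, -0.133]
wrist_force: [0.6, -1.1, 0.4]
gripper_width: 0.0921
```

Call:
drive_tool --plan '[{"jaw":1,"delta_pos":[0,0,0],"delta_rot":[-0.122,0,0]},{"jaw":1,"delta_pos":[0,0,0],"delta_rot":[-0.122,0,0]},{"jaw":1,"delta_pos":[0,0,0],"delta_rot":[-0.122,0,0]},{"jaw":1,"delta_pos":[0,0,0],"delta_rot":[-0.122,0,0]},{"jaw":1,"delta_pos":[0,0,0],"delta_rot":[-0.122,0,0]},{"jaw":1,"delta_pos":[0,0,0],"delta_rot":[-0.122,0,0]},{"jaw":1,"delta_pos":[0,0,0],"delta_rot":[-0.122,0,0]},{"jaw":1,"delta_pos":[0,0,0],"delta_rot":[-0.122,0,0]}]'

```text
clock: 2.15
position: [0.4741, 0.0198, 0.3064]
orientation: [-0.549, -0.445, 0.55, -0.445]
wrist_force: [0.3, -0.9, -0.2]
gripper_width: 0.0919
```

Call:
drive_tool --plan '[{"jaw":1,"delta_pos":[0,0,0],"delta_rot":[-0.122,0,0]},{"jaw":1,"delta_pos":[0,0,0],"delta_rot":[-0.122,0,0]},{"jaw":1,"delta_pos":[0,0,0],"delta_rot":[-0.122,0,0]},{"jaw":1,"delta_pos":[0,0,0],"delta_rot":[-0.122,0,0]},{"jaw":1,"delta_pos":[0,0,0],"delta_rot":[0,0,0]},{"jaw":1,"delta_pos":[0,0,0],"delta_rot":[0,0,0]},{"jaw":1,"delta_pos":[0,0,0],"delta_rot":[0,0,0]}]'

```text
clock: 2.73
position: [0.4743, 0.0198, 0.3066]
orientation: [0.429, 0.562, -0.429, 0.562]
wrist_force: [-0.6, -0.1, 0.2]
gripper_width: 0.0919
```

Run:
```python
from h import *
from station import telemetry,vision
s=telemetry.observe();w=vision.snapshot("wrist");pickle.dump((s,w),open("pics/w1.pkl","wb"))
togo((0.485,0.11,0.30),0.273,s);print(s["position"],s["joint_vel"].round(3))
cv2.imwrite("pics/w1.png",w["pixels"][:,:,::-1])
```

```text
tool y,z world [ 0.964  0.265 -0.   ] [ 0.265 -0.964 -0.   ] rel [ 0.0066  0.0343 -0.0841] turns [-0.005 -0.     0.   ] [3.137 0.    0.   ] q [-0.12  0.19  1.5  -0.    1.44 -0.39] t 2.7333
[0.47425801 0.01982307 0.30657778] [-0.002 -0.001 -0.002 -0.    -0.    -0.012]
```

View pics/w1.png

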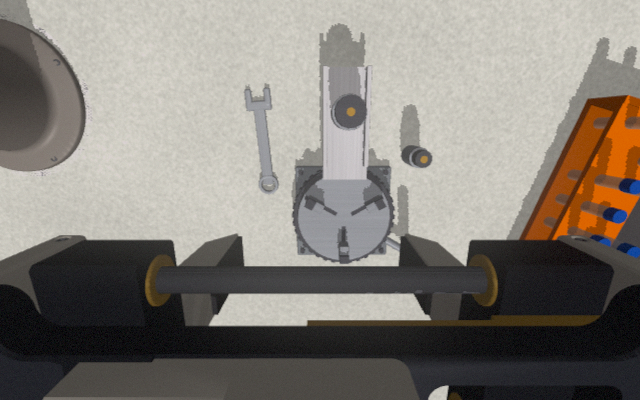

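Wrist: the lid is near (350,112), the chuck face centre near (344,217), the runway end near (347,67), the slim cell at (424,159) and the wrench at left. The handle is hidden by the finger. Next I'll segment the face and the runway precisely.

```bash
cat >> h.py <<'E'
def wpose(s,w):
    T=np.eye(4);T[:3,:3]=Ro.from_quat(s["orientation"]).as_matrix();T[:3,3]=s["position"];return T@w["T_tool_cam"]
E
python3 - <<'E'
from h import *
s,w=pickle.load(open("pics/w1.pkl","rb"));T=wpose(s,w)
for n,u,v,z in [("lid",350,112,.104),("chuck",344,217,.04),("faceL",298,217,.04),("faceR",391,217,.04),("endL",324,67,.04),("endR",371,67,.052),("slim",424,159,.064)]: print(n,ray(w,u,v,z,T).round(4))
c=w["pixels"][50:270,280:440,::-1];cv2.imwrite("pics/w1c.png",cv2.resize(c,None,fx=2.7*1.35/1.35,fy=2.7,interpolation=cv2.INTER_CUBIC))
g=cv2.cvtColor(w["pixels"],cv2.COLOR_RGB2HSV)
for p in [(340,160),(330,230),(344,200),(300,190),(360,112)]: print(p,g[p[1],p[0]])
E
```

```text
lid [0.4838 0.1117 0.104 ]
chuck [ 0.5247 -0.0332  0.04  ]
faceL [ 0.4571 -0.052   0.04  ]
faceR [ 0.5939 -0.0141  0.04  ]
endL [0.4388 0.1611 0.04  ]
endR [0.498  0.1753 0.052 ]
slim [0.6021 0.0825 0.064 ]
(340, 160) [150   5 194]
(330, 230) [110  10 154]
(344, 200) [113  13 162]
(300, 190) [135   6  83]
(360, 112) [140   8  91]
```

View pics/w1c.png

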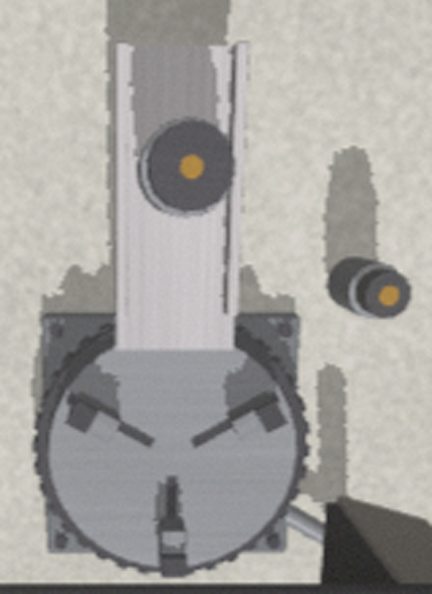

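The face outline spans crop x 48–300 and the slots meet near y 445–456. The two cameras disagree by about 1 cm, so I'll fit the face edge as a circle in both views.

```bash
cat > fit.py <<'E'
from h import *
from scipy.optimize import least_squares
def edge(d,T,c0,name):
    g=cv2.GaussianBlur(cv2.cvtColor(d["pixels"],cv2.COLOR_RGB2GRAY),(3,3),0).astype(float);P=[]
    for a in np.radians(np.arange(0,360,4)):
        rr=np.arange(.055,.082,.0005)
        uv=np.array([proj(d,[c0[0]+r*np.cos(a),c0[1]+r*np.sin(a),.04],T) for r in rr])
        v=cv2.remap(g.astype(np.float32),uv[:,0].astype(np.float32)[None],uv[:,1].astype(np.float32)[None],cv2.INTER_LINEAR)[0]
        k=np.argmin(np.gradient(v))
        if np.gradient(v)[k]<-1: P.append([c0[0]+rr[k]*np.cos(a),c0[1]+rr[k]*np.sin(a)])
    P=np.array(P);r=least_squares(lambda q:np.hypot(*(P-q[:2]).T)-q[2],[*c0,.07],loss="soft_l1",f_scale=.001)
    print(name,len(P),r.x.round(4),np.median(abs(r.fun)).round(4));return r.x
if __name__=="__main__":
    s,w=pickle.load(open("pics/w1.pkl","rb"));d=pickle.load(open("pics/top0.pkl","rb"))
    for nm,D,T in (("wrist",w,wpose(s,w)),("top",d,d["pose"])):
        c=(.525,-.037)
        for i in range(3): c=edge(D,T,c,nm)[:2]
E
python3 fit.py
```

```text
wrist 80 [ 0.5243 -0.0349  0.0702] 0.0004
wrist 81 [ 0.5242 -0.0348  0.0701] 0.0005
wrist 81 [ 0.5242 -0.0348  0.0701] 0.0006
top 75 [ 0.5247 -0.0351  0.0696] 0.0007
top 77 [ 0.5247 -0.0351  0.0697] 0.0007
top 78 [ 0.5247 -0.0348  0.0697] 0.0006
```

Run:
```python
from h import *
s,w=pickle.load(open("pics/w1.pkl","rb"));T=wpose(s,w);d=pickle.load(open("pics/top0.pkl","rb"))
c=np.array([.5245,-.0348])
a,b=ray(w,323,66,.052,T),ray(w,371.9,66,.052,T);m=(a+b)[:2]/2-c
yaw=np.arctan2(m[1],m[0])-np.pi/2;print("yaw",yaw,np.hypot(*m),np.linalg.norm(a-b))
Rm=np.array([[np.cos(yaw),np.sin(yaw)],[-np.sin(yaw),np.cos(yaw)]])
# orange dot lid centre, wrist; handle top black, top view
for D,TT,n in ((w,T,"w"),(d,d["pose"],"t")):
    h=cv2.cvtColor(D["pixels"],cv2.COLOR_RGB2HSV);mk=cv2.inRange(h,(8,110,80),(28,255,255))
    u,v=proj(D,(.484,.111,.104),TT);q=np.zeros_like(mk);cv2.circle(q,(int(u),int(v)),9,255,-1)
    M=cv2.moments(mk&q,True);p=ray(D,M["m10"]/M["m00"],M["m01"]/M["m00"],.104,TT);print("cell",n,p,Rm@(p[:2]-c))
p=ray(d,333,168,.1);r=Rm@(p[:2]-c);print("handle",r,np.hypot(*r),np.degrees(np.arctan2(r[1],r[0])))
togo((.484,.111,.08),yaw,s)
```

```text
yaw 0.2704431961397811 0.2107812335839528 0.06335268939770375
cell w [0.4842179 0.112671  0.104    ] [0.00058018 0.15287252]
cell t [0.48576469 0.11210744 0.104     ] [0.0019202 0.1519162]
handle [ 0.10812481 -0.0674083 ] 0.1274160678900532 -31.94067003503089
tool y,z world [ 0.964  0.265 -0.   ] [ 0.265 -0.964 -0.   ] rel [ 0.2266  0.0336 -0.0853] turns [-0.002 -0.     0.   ] [3.14 0.   0.  ] q [-0.12  0.19  1.5  -0.    1.44 -0.39] t 2.7333
```

Call:
drive_tool --plan '[{"jaw":1,"delta_pos":[0,0.011,-0.029],"delta_rot":[0,0,0]},{"jaw":1,"delta_pos":[0,0.011,-0.029],"delta_rot":[0,0,0]},{"jaw":1,"delta_pos":[0,0.011,-0.028],"delta_rot":[0,0,0]},{"jaw":1,"delta_pos":[0.03,0,0],"delta_rot":[0,0,0]},{"jaw":1,"delta_pos":[0.03,0,0],"delta_rot":[0,0,0]},{"jaw":1,"delta_pos":[0.03,0,0],"delta_rot":[0,0,0]},{"jaw":1,"delta_pos":[0.03,0,0],"delta_rot":[0,0,0]},{"jaw":1,"delta_pos":[0,0,0],"delta_rot":[0,0,0]}]'

```text
clock: 3.45
position: [0.4796, 0.1113, 0.1816]
orientation: [0.426, 0.566, -0.431, 0.56]
wrist_force: [-1.1, -1.0, -0.1]
gripper_width: 0.0916
```

Run:
```python
from h import *
from station import telemetry
s=telemetry.observe();togo((.4848,.1120,.07),.2704,s);print(s["position"])
```

```text
tool y,z world [ 0.964  0.267 -0.01 ] [ 0.267 -0.964 -0.002] rel [0.1115 0.0063 0.0009] turns [-0.    -0.002  0.01 ] [3.141e+00 1.600e-02 3.000e-03] q [ 0.07  0.33  1.67 -0.    1.15 -0.2 ] t 3.45
[0.47964706 0.11130831 0.18159037]
```

Call:
drive_tool --plan '[{"jaw":1,"delta_pos":[0.025,0.003,0],"delta_rot":[0,0,0]},{"jaw":1,"delta_pos":[0.025,0.002,0],"delta_rot":[0,0,0]},{"jaw":1,"delta_pos":[0.025,0,0],"delta_rot":[0,0,0]},{"jaw":1,"delta_pos":[0.02,0,0],"delta_rot":[0,0,0]},{"jaw":1,"delta_pos":[0.015,0,0],"delta_rot":[0,0,0]},{"jaw":1,"delta_pos":[0,0,0],"delta_rot":[0,0,0]},{"jaw":1,"delta_pos":[0,0,0],"delta_rot":[0,0,0]}]'

```text
clock: 4.03
position: [0.4885, 0.1128, 0.0776]
orientation: [0.428, 0.563, -0.428, 0.563]
wrist_force: [-0.1, -0.2, -0.0]
gripper_width: 0.0917
```

Run:
```python
from h import *
from station import telemetry
s=telemetry.observe();togo((.4848,.1120,.07),.2704,s);print(s["position"],s["wrist_force"])
```

```text
tool y,z world [0.964 0.268 0.   ] [ 0.268 -0.964  0.   ] rel [ 0.0076 -0.0038 -0.0002] turns [ 0.001  0.    -0.   ] [-3.141  0.     0.   ] q [ 0.07  0.48  1.78 -0.    0.88 -0.2 ] t 4.0333
[0.48846706 0.11282269 0.07757284] [-0.11447872 -0.15873747 -0.04191227]
```

Call:
drive_tool --plan '[{"jaw":1,"delta_pos":[0.007,-0.004,0],"delta_rot":[0,0,0]},{"jaw":1,"delta_pos":[0,0,0],"delta_rot":[0,0,0]},{"jaw":0.1,"delta_pos":[0,0,0],"delta_rot":[0,0,0]},{"jaw":-1,"delta_pos":[0,0,0],"delta_rot":[0,0,0]},{"jaw":-1,"delta_pos":[0,0,0],"delta_rot":[0,0,0]},{"jaw":-1,"delta_pos":[0,0,0],"delta_rot":[0,0,0]},{"jaw":-1,"delta_pos":[0,0,0],"delta_rot":[0,0,0]},{"jaw":-1,"delta_pos":[0,0,0],"delta_rot":[0,0,0]}]' --grip_force 6

```text
clock: 4.7
position: [0.484, 0.1118, 0.0698]
orientation: [0.428, 0.563, -0.428, 0.563]
wrist_force: [0.5, -0.3, 0.9]
gripper_width: 0.0563
```

Run:
```python
from h import *
from station import telemetry
s=telemetry.observe();togo((.5245,-.0348,.07),.2704,s);print(s["position"],s["wrist_force"],s["gripper_width"])
```

```text
tool y,z world [0.963 0.269 0.   ] [ 0.269 -0.963  0.   ] rel [-0.0002 -0.0004  0.152 ] turns [ 0.002  0.    -0.   ] [-3.14  0.    0.  ] q [ 0.07  0.48  1.8  -0.    0.86 -0.2 ] t 4.7
[0.48403159 0.11176524 0.06980024] [ 0.5073458  -0.2576062   0.88318909] 0.05626577568948364
```

Call:
drive_tool --plan '[{"jaw":-1,"delta_pos":[0,0,0],"delta_rot":[0,0,0]},{"jaw":-1,"delta_pos":[0,0,0],"delta_rot":[0,0,0]},{"jaw":-1,"delta_pos":[0,0,0],"delta_rot":[0,0,0]},{"jaw":-1,"delta_pos":[0,0,0],"delta_rot":[0,0,0]},{"jaw":-1,"delta_pos":[0,0,0.005],"delta_rot":[0,0,0]},{"jaw":-1,"delta_pos":[0,0,0.01],"delta_rot":[0,0,0]},{"jaw":-1,"delta_pos":[0,0,0.01],"delta_rot":[0,0,0]}]'

```text
clock: 5.28
position: [0.4907, 0.0871, 0.0697]
orientation: [0.427, 0.563, -0.427, 0.563]
wrist_force: [-0.2, 0.9, -0.1]
gripper_width: 0.0426
```

Call:
drive_tool --plan '[{"jaw":-1,"delta_pos":[0,0,0.01],"delta_rot":[0,0,0]},{"jaw":-1,"delta_pos":[0,0,0.01],"delta_rot":[0,0,0]},{"jaw":-1,"delta_pos":[0,0,0.01],"delta_rot":[0,0,0]},{"jaw":-1,"delta_pos":[0,0,0.01],"delta_rot":[0,0,0]},{"jaw":-1,"delta_pos":[0,0,0.01],"delta_rot":[0,0,0]},{"jaw":-1,"delta_pos":[0,0,0.01],"delta_rot":[0,0,0]},{"jaw":-1,"delta_pos":[0,0,0],"delta_rot":[0,0,0]}]'

```text
clock: 5.87
position: [0.5076, 0.0276, 0.0697]
orientation: [0.428, 0.562, -0.428, 0.563]
wrist_force: [0.7, -1.8, 1.7]
gripper_width: 0.0427
```

Run:
```python
from h import *
from station import telemetry,vision
s=telemetry.observe();togo((.5245,-.0348,.07),.2704,s);print(s["position"],s["wrist_force"],s["gripper_width"])
w=vision.snapshot("wrist");pickle.dump((s,w),open("pics/w2.pkl","wb"));cv2.imwrite("pics/w2.png",w["pixels"][:,:,::-1])
```

```text
tool y,z world [0.964 0.267 0.   ] [ 0.267 -0.964  0.001] rel [-0.0002 -0.0004  0.0646] turns [ 0.     0.001 -0.   ] [-3.141e+00  1.000e-03  2.000e-03] q [-0.1   0.5   1.77 -0.    0.87 -0.37] t 5.8667
[0.50761665 0.02760751 0.06967688] [ 0.70603396 -1.82780983  1.693815  ] 0.04273091501339367
```

View pics/w2.png

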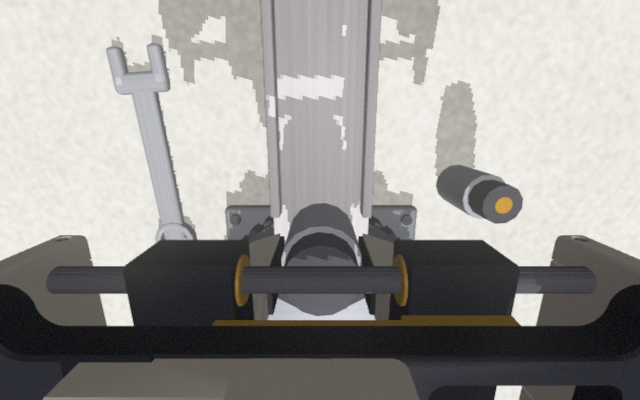

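The wrist view shows the vessel upright between the fingers, with its top near (320,240), already past the rails. I'll continue the remaining 65 mm.

Call:
drive_tool --plan '[{"jaw":-1,"delta_pos":[0,0,0.01],"delta_rot":[0,0,0]},{"jaw":-1,"delta_pos":[0,0,0.01],"delta_rot":[0,0,0]},{"jaw":-1,"delta_pos":[0,0,0.01],"delta_rot":[0,0,0]},{"jaw":-1,"delta_pos":[0,0,0.01],"delta_rot":[0,0,0]},{"jaw":-1,"delta_pos":[0,0,0.01],"delta_rot":[0,0,0]},{"jaw":-1,"delta_pos":[0,0,0.01],"delta_rot":[0,0,0]},{"jaw":-1,"delta_pos":[0,0,0.006],"delta_rot":[0,0,0]},{"jaw":-1,"delta_pos":[0,0,0],"delta_rot":[0,0,0]}]'

```text
clock: 6.58
position: [0.525, -0.0354, 0.0695]
orientation: [0.428, 0.563, -0.428, 0.563]
wrist_force: [0.2, -0.2, -1.0]
gripper_width: 0.0428
```

Call:
drive_tool --plan '[{"jaw":-1,"delta_pos":[0,0,0],"delta_rot":[0,0,0]},{"jaw":-1,"delta_pos":[0,0,0],"delta_rot":[0,0,0]},{"jaw":0.2,"delta_pos":[0,0,0],"delta_rot":[0,0,0]},{"jaw":1,"delta_pos":[0,0,0],"delta_rot":[0,0,0]},{"jaw":1,"delta_pos":[0,0,0],"delta_rot":[0,0,0]},{"jaw":1,"delta_pos":[0,0,0],"delta_rot":[0,0,0]},{"jaw":1,"delta_pos":[0,0,0],"delta_rot":[0,0,0]},{"jaw":1,"delta_pos":[0,0,0],"delta_rot":[0,0,0]}]'

```text
clock: 7.25
position: [0.5246, -0.0336, 0.0698]
orientation: [0.428, 0.563, -0.428, 0.563]
wrist_force: [1.1, 0.7, 0.4]
gripper_width: 0.078
```

Call:
drive_tool --plan '[{"jaw":1,"delta_pos":[0,0,0],"delta_rot":[0,0,0]},{"jaw":1,"delta_pos":[0.0,0,0],"delta_rot":[0,0,0]},{"jaw":1,"delta_pos":[-0.02,0,0],"delta_rot":[0,0,0]},{"jaw":1,"delta_pos":[-0.04,0,0],"delta_rot":[0,0,0]},{"jaw":1,"delta_pos":[-0.04,0,0],"delta_rot":[0,0,0]},{"jaw":1,"delta_pos":[-0.04,0,-0.01],"delta_rot":[0,0,0]},{"jaw":1,"delta_pos":[-0.03,0,-0.02],"delta_rot":[0,0,0]},{"jaw":1,"delta_pos":[-0.03,0,-0.025],"delta_rot":[0,0,0]}]'

```text
clock: 7.92
position: [0.5098, 0.0189, 0.2718]
orientation: [0.428, 0.562, -0.428, 0.563]
wrist_force: [1.5, -0.5, -0.1]
gripper_width: 0.0918
```

Call:
drive_tool --plan '[{"jaw":1,"delta_pos":[0,0,-0.01],"delta_rot":[0,0,0]},{"jaw":1,"delta_pos":[0,0,0],"delta_rot":[0,0,0]},{"jaw":1,"delta_pos":[0,0,0],"delta_rot":[0,0,0]}]'

```text
clock: 8.17
position: [0.5067, 0.0291, 0.2691]
orientation: [0.427, 0.564, -0.427, 0.563]
wrist_force: [-0.4, -0.5, -2.0]
gripper_width: 0.0919
```

Run:
```python
from h import *
from station import telemetry,vision
s=telemetry.observe();w=vision.snapshot("wrist");pickle.dump((s,w),open("pics/w3.pkl","wb"))
d=vision.snapshot("top");pickle.dump(d,open("pics/top3.pkl","wb"))
c=np.array([.5245,-.0348]);yaw=.2704
Rm=np.array([[np.cos(yaw),np.sin(yaw)],[-np.sin(yaw),np.cos(yaw)]])
for D,TT,n in ((w,wpose(s,w),"w"),(d,d["pose"],"t")):
    h=cv2.cvtColor(D["pixels"],cv2.COLOR_RGB2HSV);mk=cv2.inRange(h,(8,110,80),(28,255,255))
    u,v=proj(D,(*c,.104),TT);q=np.zeros_like(mk);cv2.circle(q,(int(u),int(v)),14,255,-1)
    M=cv2.moments(mk&q,True);print(n,u,v,M["m00"])
    if M["m00"]: p=ray(D,M["m10"]/M["m00"],M["m01"]/M["m00"],.104,TT);print("cell",p,Rm@(p[:2]-c))
from fit import edge
edge(w,wpose(s,w),c,"w")
hpos=c+Rm.T@(.125*np.array([np.cos(np.radians(-32)),np.sin(np.radians(-32))]));print("handle",hpos,proj(w,(*hpos,.1),wpose(s,w)))
togo((*hpos,.25),yaw+np.radians(58),s)
a=w["pixels"][:,:,::-1];b=cv2.resize(d["pixels"][150:270,230:390,::-1],(533,400),interpolation=cv2.INTER_CUBIC)
cv2.imwrite("pics/w3.png",np.hstack([a[100:,230:450],b[100:]]) )
```

```text
w 321.29700300887674 244.5073693746578 54.0
cell [ 0.52376223 -0.03348855  0.104     ] [-0.00036066  0.00146087]
t 320.8975321075969 211.47824539785242 0.0
w 82 [ 0.5237 -0.0337  0.0698] 0.0009
handle [ 0.64434799 -0.07031702] (np.float64(404.70800455334415), np.float64(292.09361617677644))
tool y,z world [ 0.963  0.27  -0.001] [ 0.27  -0.963  0.   ] rel [0.019  0.1057 0.1329] turns [-1.009e+00 -0.000e+00  1.000e-03] [2.132e+00 1.000e-03 0.000e+00] q [-0.09  0.28  1.49 -0.    1.37 -0.37] t 8.1667
```

View pics/w3.png

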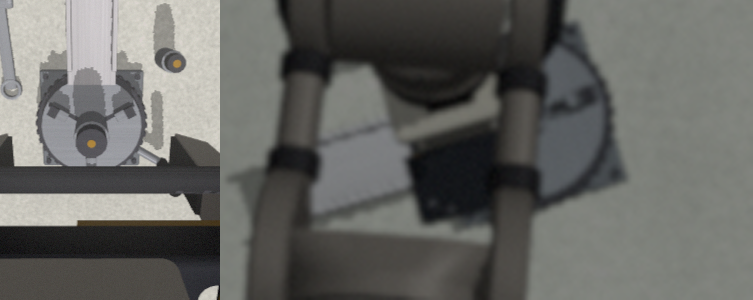

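The vessel stands within 2 mm of the chuck axis, with its lid at (91,144) in the crop, and the jaws are open. Next is the handle: turn the tool so that its y axis is tangential there.

Call:
drive_tool --plan '[{"jaw":1,"delta_pos":[0,0.02,0.03],"delta_rot":[0,0,0]},{"jaw":1,"delta_pos":[0,0.028,0.034],"delta_rot":[0,0,0]},{"jaw":1,"delta_pos":[0,0.028,0.034],"delta_rot":[0,0,0]},{"jaw":1,"delta_pos":[0,0.028,0.034],"delta_rot":[0,0,0]},{"jaw":1,"delta_pos":[0,0,0],"delta_rot":[-0.112,0,0]},{"jaw":1,"delta_pos":[0,0,0],"delta_rot":[-0.112,0,0]},{"jaw":1,"delta_pos":[0,0,0],"delta_rot":[-0.112,0,0]},{"jaw":1,"delta_pos":[0,0,0],"delta_rot":[-0.112,0,0]}]'

```text
clock: 8.93
position: [0.6367, -0.0678, 0.267]
orientation: [0.29, 0.646, -0.291, 0.643]
wrist_force: [-0.4, -0.6, 0.7]
gripper_width: 0.0916
```

Call:
drive_tool --plan '[{"jaw":1,"delta_pos":[0,0,0],"delta_rot":[-0.112,0,0]},{"jaw":1,"delta_pos":[0,0,0],"delta_rot":[-0.112,0,0]},{"jaw":1,"delta_pos":[0,0,0],"delta_rot":[-0.112,0,0]},{"jaw":1,"delta_pos":[0,0,0],"delta_rot":[-0.112,0,0]},{"jaw":1,"delta_pos":[0,0,0],"delta_rot":[-0.112,0,0]},{"jaw":1,"delta_pos":[0,0,0],"delta_rot":[0,0,0]},{"jaw":1,"delta_pos":[0,0,0],"delta_rot":[0,0,0]}]'

```text
clock: 9.52
position: [0.6366, -0.0671, 0.2682]
orientation: [0.104, 0.7, -0.104, 0.699]
wrist_force: [-0.3, -0.1, 0.3]
gripper_width: 0.0918
```

Run:
```python
from h import *
from station import telemetry,vision
s=telemetry.observe();w=vision.snapshot("wrist");d=vision.snapshot("scene");T=wpose(s,w)
print(s["position"]);togo((.6443,-.0703,.06),.2704+np.radians(58),s)
for D,t,n in ((w,T,"w"),(d,d["pose"],"s")): print(n,proj(D,(.6443,-.0703,.1),t),proj(D,(.6443,-.0703,.03),t))
pickle.dump((s,w,d),open("pics/w4.pkl","wb"))
u,v=map(int,proj(d,(.6443,-.0703,.08),d["pose"]))
b=cv2.resize(d["pixels"][v-45:v+45,u-40:u+80,::-1],(533,400),interpolation=cv2.INTER_CUBIC)
cv2.imwrite("pics/w4.png",np.hstack([w["pixels"][:,200:440,::-1],b])); print(u,v)
```

```text
[ 0.636603   -0.06709499  0.2681579 ]
tool y,z world [ 0.291  0.957 -0.   ] [ 0.957 -0.291 -0.002] rel [ 0.2081 -0.0007  0.0088] turns [-0.007 -0.002  0.   ] [3.134e+00 1.000e-03 4.000e-03] q [-0.22  0.54  1.09 -0.    1.51 -1.5 ] t 9.5167
w (np.float64(319.76568994467453), np.float64(197.08906066450965)) (np.float64(320.0052513592277), np.float64(184.984723378925))
s (np.float64(291.0175012531072), np.float64(183.18785452047513)) (np.float64(291.86464031113866), np.float64(203.06997070227777))
291 188
```

View pics/w4.png

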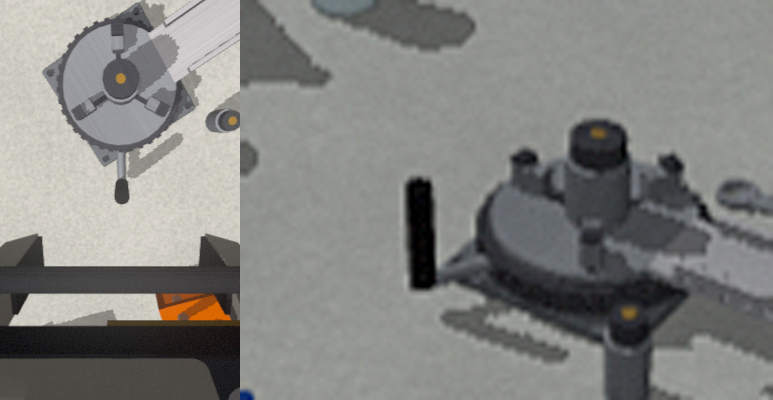

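The handle top appears at wrist (321,197), against a prediction of (320,197). Its position is confirmed, so I'll descend around it.

Call:
drive_tool --plan '[{"jaw":1,"delta_pos":[0.028,0,0.009],"delta_rot":[0,0,0]},{"jaw":1,"delta_pos":[0.03,0,0],"delta_rot":[0,0,0]},{"jaw":1,"delta_pos":[0.03,0,0],"delta_rot":[0,0,0]},{"jaw":1,"delta_pos":[0.03,0,0],"delta_rot":[0,0,0]},{"jaw":1,"delta_pos":[0.03,0,0],"delta_rot":[0,0,0]},{"jaw":1,"delta_pos":[0.03,0,0],"delta_rot":[0,0,0]},{"jaw":1,"delta_pos":[0.03,0,0],"delta_rot":[0,0,0]},{"jaw":1,"delta_pos":[0,0,0],"delta_rot":[0,0,0]}]'

```text
clock: 10.28
position: [0.6414, -0.0681, 0.055]
orientation: [0.104, 0.704, -0.103, 0.695]
wrist_force: [-0.5, 0.6, -0.8]
gripper_width: 0.0919
```

Call:
drive_tool --plan '[{"jaw":-0.4,"delta_pos":[0,0,0],"delta_rot":[0,0,0]},{"jaw":-0.4,"delta_pos":[0,0,0],"delta_rot":[0,0,0]},{"jaw":-0.4,"delta_pos":[0,0,0],"delta_rot":[0,0,0]},{"jaw":-0.4,"delta_pos":[0,0,0],"delta_rot":[0,0,0]},{"jaw":-0.4,"delta_pos":[0,0,0],"delta_rot":[0,0,0]},{"jaw":-0.4,"delta_pos":[0,0,0],"delta_rot":[0,0,0]},{"jaw":-0.4,"delta_pos":[0,0,0],"delta_rot":[0,0,0]},{"jaw":-0.4,"delta_pos":[0,0,0],"delta_rot":[0,0,0]}]' --grip_force 30

```text
clock: 10.95
position: [0.6456, -0.0688, 0.0621]
orientation: [0.102, 0.699, -0.103, 0.7]
wrist_force: [-0.6, 0.2, -0.4]
gripper_width: 0.0429
```

Run:
```python
from h import *
from station import telemetry,vision
s=telemetry.observe()
print(s["position"],s["wrist_force"],s["gripper_width"]);togo((.6443,-.0703,.06),.2704+np.radians(58),s)
```

```text
[ 0.64560023 -0.06880455  0.06205333] [-0.64140386  0.17178515 -0.36636071] 0.042895925151172944
tool y,z world [ 0.287  0.958 -0.   ] [ 0.958 -0.287  0.001] rel [ 0.0021 -0.0018 -0.0008] turns [-0.003  0.001  0.   ] [ 3.139e+00  0.000e+00 -1.000e-03] q [-0.22  0.72  1.35 -0.    1.07 -1.5 ] t 10.95
```

Call:
drive_tool --plan '[{"jaw":-0.4,"delta_pos":[0,0,0],"delta_rot":[0,0,0]},{"jaw":-0.4,"delta_pos":[0,0,0],"delta_rot":[0,0,0]},{"jaw":-0.4,"delta_pos":[0,-0.0062,-0.0002],"delta_rot":[0.05,0,0]},{"jaw":-0.4,"delta_pos":[0,-0.0062,-0.0002],"delta_rot":[0.05,0,0]},{"jaw":-0.4,"delta_pos":[0,-0.0062,-0.0002],"delta_rot":[0.05,0,0]},{"jaw":-0.4,"delta_pos":[0,-0.0062,-0.0002],"delta_rot":[0.05,0,0]},{"jaw":-0.4,"delta_pos":[0,-0.0062,-0.0002],"delta_rot":[0.05,0,0]},{"jaw":-0.4,"delta_pos":[0,-0.0062,-0.0002],"delta_rot":[0.05,0,0]}]'

```text
clock: 11.62
position: [0.6303, -0.1021, 0.0618]
orientation: [0.207, 0.676, -0.206, 0.677]
wrist_force: [4.4, 1.5, -0.7]
gripper_width: 0.0274
```

```bash
cat > arc.py <<'E'
from h import *
from station import telemetry
s=telemetry.observe();c=np.array([.5245,-.0348]);r=s["position"][:2]-c
a=np.arctan2(r[1],r[0]);M=Ro.from_quat(s["orientation"]).as_matrix()
print("t",s["clock"],"radius",np.hypot(*r).round(4),"s(tcp)",(-np.radians(20)-(a-.2704)).round(3),"tool yaw err",(np.arctan2(M[1,1],M[0,1])-(a+np.pi/2)).round(3),"z",s["position"][2].round(4),"F tool",(M.T@s["wrist_force"]).round(1),"w",s["gripper_width"],"q6",s["qpos"][5])
E
python3 arc.py
```

```text
t 11.6167 radius 0.1254 s(tcp) 0.488 tool yaw err -0.027 z 0.0618 F tool [0.7 3.7 2.8] w 0.027447813619743907 q6 -1.2589554583898463
```

Call:
drive_tool --plan '[{"jaw":-0.4,"delta_pos":[0,-0.0075,-0.0002],"delta_rot":[0.06,0,0]},{"jaw":-0.4,"delta_pos":[0,-0.0075,-0.0002],"delta_rot":[0.06,0,0]},{"jaw":-0.4,"delta_pos":[0,-0.0075,-0.0002],"delta_rot":[0.06,0,0]},{"jaw":-0.4,"delta_pos":[0,-0.0075,-0.0002],"delta_rot":[0.06,0,0]},{"jaw":-0.4,"delta_pos":[0,-0.0075,-0.0002],"delta_rot":[0.06,0,0]},{"jaw":-0.4,"delta_pos":[0,-0.0075,-0.0002],"delta_rot":[0.06,0,0]},{"jaw":-0.4,"delta_pos":[0,-0.0075,-0.0002],"delta_rot":[0.06,0,0]},{"jaw":-0.4,"delta_pos":[0,-0.0075,-0.0002],"delta_rot":[0.06,0,0]}]'

```text
clock: 12.28
position: [0.5867, -0.143, 0.0621]
orientation: [0.362, 0.606, -0.361, 0.609]
wrist_force: [4.4, -0.8, -0.5]
gripper_width: 0.0274
```

```bash
python3 arc.py
```

```text
t 12.2833 radius 0.1248 s(tcp) 0.97 tool yaw err -0.025 z 0.0621 F tool [0.5 3.5 2.8] w 0.02742742626389877 q6 -0.8630529138529476
```

Call:
drive_tool --plan '[{"jaw":-0.4,"delta_pos":[0,-0.0055,-0.0001],"delta_rot":[0.045,0,0]},{"jaw":-0.4,"delta_pos":[0,-0.0055,-0.0001],"delta_rot":[0.045,0,0]},{"jaw":-0.4,"delta_pos":[0,-0.0055,-0.0001],"delta_rot":[0.045,0,0]},{"jaw":-0.4,"delta_pos":[0,-0.0055,-0.0001],"delta_rot":[0.045,0,0]},{"jaw":-0.4,"delta_pos":[0,-0.0055,-0.0001],"delta_rot":[0.045,0,0]},{"jaw":-0.4,"delta_pos":[0,-0.0055,-0.0001],"delta_rot":[0.045,0,0]},{"jaw":-0.4,"delta_pos":[0,-0.0055,-0.0001],"delta_rot":[0.045,0,0]},{"jaw":-0.4,"delta_pos":[0,0,0],"delta_rot":[0,0,0]}]'

```text
clock: 12.95
position: [0.5496, -0.156, 0.062]
orientation: [0.452, 0.543, -0.452, 0.544]
wrist_force: [0.7, 0.8, -0.7]
gripper_width: 0.0271
```

```bash
python3 arc.py
```

```text
t 12.95 radius 0.1237 s(tcp) 1.288 tool yaw err -0.021 z 0.062 F tool [ 0.7  0.9 -0.6] w 0.027080286548545655 q6 -0.5934017423114821
```

Call:
drive_tool --plan '[{"jaw":-0.4,"delta_pos":[0,-0.004,0.001],"delta_rot":[0.03,0,0]},{"jaw":-0.4,"delta_pos":[0,-0.004,0],"delta_rot":[0.03,0,0]},{"jaw":-0.4,"delta_pos":[0,-0.003,0],"delta_rot":[0.025,0,0]},{"jaw":-0.4,"delta_pos":[0,-0.003,0],"delta_rot":[0.025,0,0]},{"jaw":-0.4,"delta_pos":[0,-0.002,0],"delta_rot":[0.02,0,0]},{"jaw":-0.4,"delta_pos":[0,-0.002,0],"delta_rot":[0.02,0,0]}]'

```text
clock: 13.45
position: [0.5321, -0.1587, 0.0619]
orientation: [0.492, 0.508, -0.491, 0.509]
wrist_force: [2.8, 1.0, 1.8]
gripper_width: 0.0278
```

```bash
python3 arc.py
```

```text
t 13.45 radius 0.1241 s(tcp) 1.431 tool yaw err -0.028 z 0.0619 F tool [-1.8  2.8 -0.9] w 0.027826634960989863 q6 -0.46155498384850746
```

Call:
drive_tool --plan '[{"jaw":-0.4,"delta_pos":[0,-0.002,0],"delta_rot":[0.016,0,0]},{"jaw":-0.4,"delta_pos":[0,-0.002,0],"delta_rot":[0.016,0,0]},{"jaw":-0.4,"delta_pos":[0,-0.001,0],"delta_rot":[0.008,0,0]},{"jaw":-0.4,"delta_pos":[0,0,0],"delta_rot":[0,0,0]}]'

```text
clock: 13.78
position: [0.5271, -0.1589, 0.0619]
orientation: [0.501, 0.498, -0.501, 0.499]
wrist_force: [3.9, 1.5, 2.5]
gripper_width: 0.0277
```

```bash
python3 arc.py
```

```text
t 13.7833 radius 0.1241 s(tcp) 1.472 tool yaw err -0.026 z 0.0619 F tool [-2.5  3.9 -1.5] w 0.02773124891285591 q6 -0.4265286165040266
```

Force is beginning to rise, so I'll continue in small steps.

Call:
drive_tool --plan '[{"jaw":-0.4,"delta_pos":[0,-0.001,0],"delta_rot":[0.008,0,0]},{"jaw":-0.4,"delta_pos":[0,-0.001,0],"delta_rot":[0.008,0,0]},{"jaw":-0.4,"delta_pos":[0,-0.001,0],"delta_rot":[0.008,0,0]},{"jaw":-0.4,"delta_pos":[0,0,0],"delta_rot":[0,0,0]}]'

```text
clock: 14.12
position: [0.5252, -0.1588, 0.0619]
orientation: [0.508, 0.492, -0.507, 0.493]
wrist_force: [7.0, 2.9, 0.0]
gripper_width: 0.0275
```

```bash
python3 arc.py
```

```text
t 14.1167 radius 0.124 s(tcp) 1.486 tool yaw err -0.035 z 0.0619 F tool [-0.   7.  -3.1] w 0.02751385518134983 q6 -0.4048802761620428
```

Call:
drive_tool --plan '[{"jaw":-0.4,"delta_pos":[0,-0.001,0],"delta_rot":[0,0,0]},{"jaw":-0.4,"delta_pos":[0,-0.001,0],"delta_rot":[0,0,0]},{"jaw":-0.4,"delta_pos":[0,-0.001,0],"delta_rot":[0,0,0]},{"jaw":-0.4,"delta_pos":[0,0,0],"delta_rot":[0,0,0]}]'

```text
clock: 14.45
position: [0.5235, -0.159, 0.062]
orientation: [0.508, 0.491, -0.506, 0.494]
wrist_force: [13.2, 1.9, -3.5]
gripper_width: 0.0281
```

```bash
python3 arc.py
```

```text
t 14.45 radius 0.1242 s(tcp) 1.5 tool yaw err -0.021 z 0.062 F tool [ 3.6 13.1 -2.3] w 0.028079556718856178 q6 -0.40752119641763274
```

Call:
drive_tool --plan '[{"jaw":-0.4,"delta_pos":[0,-0.001,0],"delta_rot":[0,0,0]},{"jaw":-0.4,"delta_pos":[0,0,0],"delta_rot":[0,0,0]},{"jaw":-0.4,"delta_pos":[0,0,0],"delta_rot":[0,0,0]}]'

```text
clock: 14.7
position: [0.523, -0.1591, 0.0619]
orientation: [0.509, 0.491, -0.506, 0.495]
wrist_force: [14.6, 2.1, -4.9]
gripper_width: 0.0275
```

```bash
python3 arc.py
```

```text
t 14.7 radius 0.1243 s(tcp) 1.504 tool yaw err -0.017 z 0.0619 F tool [ 5.  14.5 -2.6] w 0.027450370253569282 q6 -0.4082370921052698
```

Call:
drive_tool --plan '[{"jaw":-0.4,"delta_pos":[0,0.003,0],"delta_rot":[0,0,0]},{"jaw":-0.4,"delta_pos":[0,0.003,0],"delta_rot":[0,0,0]},{"jaw":0.2,"delta_pos":[0,0,0],"delta_rot":[0,0,0]},{"jaw":0.2,"delta_pos":[0,0,0],"delta_rot":[0,0,0]},{"jaw":0.2,"delta_pos":[0,0,0],"delta_rot":[0,0,0]},{"jaw":0.2,"delta_pos":[0,0,0],"delta_rot":[0,0,0]},{"jaw":0.2,"delta_pos":[0,0,0],"delta_rot":[0,0,0]},{"jaw":0.2,"delta_pos":[0,0,0],"delta_rot":[0,0,0]}]'

```text
clock: 15.37
position: [0.5256, -0.1589, 0.0616]
orientation: [-0.507, -0.493, 0.507, -0.493]
wrist_force: [0.0, 0.5, -0.5]
gripper_width: 0.0546
```

```bash
python3 arc.py
```

```text
t 15.3667 radius 0.1241 s(tcp) 1.484 tool yaw err -0.038 z 0.0616 F tool [ 0.5  0.  -0.5] w 0.05459430002322134 q6 -0.403839930155448
```

Call:
drive_tool --plan '[{"jaw":0.2,"delta_pos":[-0.02,0,0],"delta_rot":[0,0,0]},{"jaw":0.2,"delta_pos":[-0.03,0,0],"delta_rot":[0,0,0]},{"jaw":0.2,"delta_pos":[-0.04,0,0],"delta_rot":[0,0,0]},{"jaw":0.2,"delta_pos":[-0.04,0,0],"delta_rot":[0,0,0]},{"jaw":0.2,"delta_pos":[-0.04,0,0],"delta_rot":[0,0,0]},{"jaw":0.2,"delta_pos":[-0.03,0,0],"delta_rot":[0,0,0]},{"jaw":0.2,"delta_pos":[0,0,0],"delta_rot":[0,0,0]},{"jaw":0.2,"delta_pos":[0,0,0],"delta_rot":[0,0,0]}]'

```text
clock: 16.03
position: [0.5264, -0.1591, 0.2635]
orientation: [0.508, 0.491, -0.507, 0.494]
wrist_force: [-0.5, 1.1, -1.2]
gripper_width: 0.0548
```

Run:
```python
from h import *
from fit import edge
from station import telemetry,vision
for i in range(1):
    s=telemetry.observe();w=vision.snapshot("wrist");T=wpose(s,w);d=vision.snapshot("scene")
c=edge(w,T,(.5245,-.0348),"w")[:2]
h=cv2.cvtColor(w["pixels"],cv2.COLOR_RGB2HSV);mk=cv2.inRange(h,(8,110,80),(28,255,255))
u,v=proj(w,(*c,.104),T);q=np.zeros_like(mk);cv2.circle(q,(int(u),int(v)),14,255,-1)
M=cv2.moments(mk&q,True);p=ray(w,M["m10"]/M["m00"],M["m01"]/M["m00"],.104,T);print("cell off",p[:2]-c, s["wrist_force"],s["position"])
b=cv2.resize(d["pixels"][140:230,260:380,::-1],(480,360),interpolation=cv2.INTER_CUBIC)
u,v=int(u),int(v);a=cv2.resize(w["pixels"][max(v-70,0):v+70,u-60:u+60,::-1],None,fx=2.57,fy=2.57,interpolation=cv2.INTER_CUBIC)[:360]
cv2.imwrite("pics/w5.png",np.hstack([a,b[:len(a)]]))
```

```text
w 80 [ 0.5235 -0.0345  0.0699] 0.0002
cell off [1.69849754e-04 1.41764322e-05] [-0.47182432  1.06523546 -1.23892816] [ 0.52644474 -0.15914874  0.26353769]
```

View pics/w5.png

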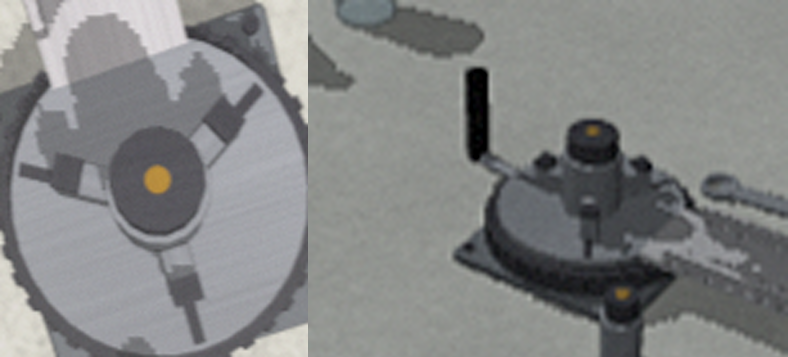

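The vessel is upright with its lid at (157,180) in the left crop. All three jaws touch it, it is 0.2 mm off axis, and the bystanders haven't moved. I'm handing the job in.

```bash
python3 -c "
from station import ticket; print(ticket.sign_off())"
```

```text
the job is handed in; nothing more can be done
None
```

The vessel is clamped in the chuck and the job is handed in, at about 16 s of the 64 s allowed; the sign-off gives no verdict.

- **Sliding the vessel:** I gripped it lightly (6 N) and slid it about 152 mm along the runway. It ended about 1.5 mm from the chuck's axis with the jaws still open, and I let go there.
- **Closing the jaws:** I caged the handle between the fingers and swung it clockwise to a sleeve turn of about 1.46 rad, worked out from the tool position. Final push at the handle was about 14.5 N, including roughly 3 N of friction. Then I opened the fingers and lifted clear.
- **Last checks:** In the final pictures the vessel is upright, about 0.2 mm off the axis, with all three jaws against it. The slim vessel, the wrench and the beaker showed no visible shift. The other bystanders were out of the final view, but the arm did not go near them after its first pass over. The robot was touching nothing.
- **What I couldn't check:** There is no direct reading of the force at each jaw, so the firm grip is inferred from the handle push.
- **One disagreement:** My first rough estimates of the chuck's position, read by eye, differed by about 1 cm between two cameras. Fitting the face edge in both views brought them to within about 0.5 mm.

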